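# Canisters onto coasters from the spring caddy

## Robot

A 6-joint arm with a two-finger parallel gripper is mounted at the origin on the work surface. World frame = base frame: x ahead of the robot, y to its left, z up, the work surface at z = 0. Lengths are in m, angles in rad, forces in N, time in s.
With the tool pointing down it reaches from about 0.35 to 0.975 m from the base axis. Payload 4.9 kg.
Tool frame: the origin (TCP) lies on the front face of the gripper's body, between the roots of the fingers; the fingertips stand ctrl.finger_overhang ahead of it and the grasp point (between the pads) lies 54 mm ahead of it (ctrl.finger_overhang is the distance from the TCP to the fingertips, in m); z points along the fingers, y is the line along which they close (so a half turn about z gives the same grasp; the last joint's range is limited). The gripper opens to 85 mm and grips with 20 to 120 N. Pads are 22 mm wide; open, the fingers measure 114 mm over their backs; the gripper's body (76 mm by 85 mm) begins 54 mm behind the grasp point. The pads swing forward as they close: fully open they stand 13 mm farther back than shut.
Start: joints at [-1.25, 0.053, 1.613, -0, 1.476, -0.119], TCP at [0.266, -0.566, 0.304] pointing down, gripper open.
Joint ranges: [-3.01, 3.01], [-1.01, 2.22], [0.06, 2.58], [-1.02, 4.17], [0.09, 2.62], [-3.14, 3.14]. Speed limits (rad/s): [2.57, 2.57, 3.14, 3.14, 3.14, 3.14].

## Interface

Orientations are given as a rotation vector (axis times angle).
In Python, from station import ctrl, vision gives the robot as it stands. The module is installed in compiled form; this text tells all that it offers.
- The arm moves only by the tool drive_tool, never from a script. Its argument "rows" is a list of rows, each a list of 2 entries, a list of its own where there are three numbers: the shift along the tool's x, y, z in m, then the turn about the tool's z in rad. A call has 1 to 10 rows; each row shifts and turns the commanded pose from where the row before left it, along the tool's axes as they then stand; what a row does not reach is not made up. A row lasts 1/10 s, in which the tool goes at most 50 mm and 8.59 degrees, less where a joint would pass 70% of its speed; a pose out of reach is approached as far as the arm can. A call with a gripper value outside its range is refused whole. "jaw" is the closure, from 0 (fully open) to 1 (shut), set as the call begins (left out, the last holds). The fingers move at their own pace and stop on an object; "grip_force" is the grip in N (left out, the last holds). Time passes only in rows, so rows that do not move let the fingers close. It gives the time, the measured TCP pose, the force, the opening and the grip force at its end, in the units of the state.
- ctrl.get_obs(): the state, without advancing time (a new reading comes with each control period).
- vision.get_image(name): name is "scene" or "top" or "wrist"; returns a dict with "image" (420x560x3 uint8, blue, green, red), "vertical_fov" (degrees; the focal length in pixels is half the picture's height over the tangent of half this angle, whatever the lens; pixels are square), "cx", "cy" (the principal point, pixels), "R" (3x3) and "t" (3): a world point X has camera coordinates R X + t. Camera axes: x right, y down, z forward; pixel columns grow to the right and rows downward; lengths in m; the calibration is good to about 2 mm. The wrist camera is an equidistant fisheye: a pixel r from the principal point sees the ray r / f radians off the axis. A picture is of the moment at which its call begins. There is no depth.
- ctrl.finish_job(): hands the job in; it is judged then, once.
The state is a dict: "t": time; "q": joint angles; "dq": joint speeds; "effort": joint torques, N m; "tool_pos": TCP position; "tool_rot": TCP orientation; "contact_force": force on the tool from outside, world axes, zero at the start; "wrist_torque": the same for the moment, N m; "opening": finger opening in m; "grip_force": force on a finger pad.
Only numpy, scipy, OpenCV 4.12 (cv2) and the standard library are available. Lean on these libraries where they do the work, as an engineer would, in place of code of your own. Each camera call takes 0.05 s, during which the arm holds its last target. There are 200 camera calls.

## Task

Keep the damp aluminium canisters off the fresh teal paint: stand every canister upright on a terracotta coaster of its own, in the middle of it, with the coasters lying on the black rubber mat. Draw back the caddy's bolt and pull the coasters one at a time from the top of its spring-loaded stack; leave the spare ones in the caddy, and finish with the bolt slid fully home again. Leave the other things on the shelf where they are.

Things in the scene. Friction and masses are not known exactly. Their poses are not given: they have to be found in the camera images.
- caddy: white metal coaster caddy, fixed; origin at the centre of its underside, z up. Base plate 150 x 110 x 10. Corner posts 14 (x) x 12 (y) at x +-42, y +-40.5; those at -x 112 high, at +x 130. End walls at x +-58.5, 8 thick, 50 wide, 100 high. Coasters lie with their long sides along its x, 2.5 play all round; the long sides are open between the posts (x -35 to 35) for gripping across the width
- stack_top (a point): fixed point on the caddy's axis, 108 above its underside, where the top face of the uppermost coaster stands; axes as the caddy's. Pull that coaster straight up and away, and the next rises into its place
- lift (a joint): how far the caddy's sprung platform is pressed down (m): 0 empty, 0.080 with all 5 coasters, 0.016 for each coaster (spring 110 N/m, so the stack gives way a little when pushed)
- bolt (a joint): hold-down bolt, position along the caddy's +y (m): 0 = fully home (as at the start), its steel rod (12 diameter, axis 119 up at caddy x = 42) lying across the +x end of the stack with its end in the keeper post on the -y side; 0.085 = fully drawn back, stack free. About 2 N of friction; it stays where left
- bolt_knob (a point): middle of the bolt's red upright round knob, 22 diameter, 36 high (18 above and below this point). Axes as the caddy's. At caddy x = 42; y = 68 with the bolt home, 153 drawn back. Grip it with the fingers closing along the caddy's x: nothing stands on those sides. Under it the steel track, 24 wide, top 111 above the shelf, runs along y from 46 to 176
- coaster1: terracotta coaster 1 of 5 (1 starts lowest in the stack, 5 on top): flat oblong tile 104 (x) x 64 (y) x 16 thick, 0.18 kg; origin at the centre of its underside, z up
- coaster2: terracotta coaster 2 of 5 (1 starts lowest in the stack, 5 on top): flat oblong tile 104 (x) x 64 (y) x 16 thick, 0.18 kg; origin at the centre of its underside, z up
- coaster3: terracotta coaster 3 of 5 (1 starts lowest in the stack, 5 on top): flat oblong tile 104 (x) x 64 (y) x 16 thick, 0.18 kg; origin at the centre of its underside, z up
- coaster4: terracotta coaster 4 of 5 (1 starts lowest in the stack, 5 on top): flat oblong tile 104 (x) x 64 (y) x 16 thick, 0.18 kg; origin at the centre of its underside, z up
- coaster5: terracotta coaster 5 of 5 (1 starts lowest in the stack, 5 on top): flat oblong tile 104 (x) x 64 (y) x 16 thick, 0.18 kg; origin at the centre of its underside, z up
- canister1: aluminium canister 1 of up to 3 (2 or 3 are present; an absent one reads None): squat upright cylinder 60 diameter, 46 high, with a steel screw top of the same width, weighted low (centre of mass 18 up), 0.18 to 0.31 kg; origin at the centre of its underside, z up
- canister2: aluminium canister 2 of up to 3 (2 or 3 are present; an absent one reads None): squat upright cylinder 60 diameter, 46 high, with a steel screw top of the same width, weighted low (centre of mass 18 up), 0.18 to 0.31 kg; origin at the centre of its underside, z up
- canister3: aluminium canister 3 of up to 3 (2 or 3 are present; an absent one reads None): squat upright cylinder 60 diameter, 46 high, with a steel screw top of the same width, weighted low (centre of mass 18 up), 0.18 to 0.31 kg; origin at the centre of its underside, z up
- mat: black rubber mat lying on the shelf, fixed, 160 (x) x 380 (y) x 3 thick; origin at the centre of its underside. Empty at the start
- mailbox_key: grey plastic mailbox key, about 80 long, lying flat; bystander; origin at its underside
- bicycle_bell: steel bicycle bell, 60 diameter, 38 high, with a thumb lever; bystander; origin at its underside
- glass_jar: small glass jar with a green twist cap, 60 diameter, 85 high; bystander; origin at its underside
- clothes_peg: wooden clothes peg, 85 long, lying flat; bystander; origin at its underside
- padlock: brass padlock, 48 wide, lying flat, shackle out to one side; bystander; origin at its underside
- flower_pot: empty small terracotta flower pot, 84 wide, 75 high; bystander; origin at its underside

How it is judged:
By the outcome, as a careful person would: the job done as asked, in the order asked, and still so for the second after the job is handed in, with the robot touching nothing.
Of canister1, canister2, canister3 only 2 to 3 are there at a start; the rules pass over those that are not, and their reading is None.
At some moment in a run one of canister1, canister2, canister3 may be knocked a few centimetres aside while the robot is not near it.
It also fails if it takes over 210 s, if anything falls off the work surface, if the arm or the gripper's body presses on something with over 40 N, if the wrist force passes 120 N, or if a joint passes its speed limit or range.

## Working session

There is one attempt and no reset: what is moved stays moved. The work goes in short steps, Python scripts to look and compute and a tool call to move; the robot and the scene stay as the last step left them, time stands still between calls to the robot, and variables do not carry over. Pictures are saved under pics/ and viewed, at most 14 in all, crops included, and the job is handed in when it is done.

Besides the shell and the picture viewer there is one more tool, called after "Call:" as name(argument=value, ...) on one line, values as JSON. drive_tool: Moves the arm, as the interface text tells. Its arguments: {"type":"object","properties":{"rows":{"type":"array","items":{"type":"array"}},"jaw":{"type":"number"},"grip_force":{"type":"number"}},"required":["rows"]}

```bash
mkdir -p pics
cat > h.py <<'E'
import numpy as np, cv2
from station import ctrl, vision
from scipy.spatial.transform import Rotation as Ro
def cam(name):
    d=vision.get_image(name); h=d["image"].shape[0]
    d["f"]=h/2/np.tan(np.radians(d["vertical_fov"])/2); d["name"]=name
    d["R"]=np.array(d["R"]);d["t"]=np.array(d["t"]); return d
def ray(d,u,v):
    x=np.array([u-d["cx"],v-d["cy"]],float)/d["f"]
    if d["name"]=="wrist":
        r=np.hypot(*x)+1e-12; c=np.r_[x/r*np.sin(r),np.cos(r)]
    else: c=np.r_[x,1]
    return -d["R"].T@d["t"], d["R"].T@c
def onz(d,u,v,z):
    o,r=ray(d,u,v); return o+r*(z-o[2])/r[2]
def proj(d,X):
    c=d["R"]@np.array(X)+d["t"]
    if d["name"]=="wrist":
        n=np.hypot(c[0],c[1])+1e-12; a=np.arctan2(n,c[2]); p=c[:2]/n*a
    else: p=c[:2]/c[2]
    return p*d["f"]+[d["cx"],d["cy"]]
E
python3 - <<'E'
from h import *
o=ctrl.get_obs(); print(o, ctrl.finger_overhang)
for n in("scene","top","wrist"):
    d=cam(n); cv2.imwrite(f"pics/{n}0.png",d["image"]); print(n,d["f"],d["cx"],d["cy"],(-d["R"].T@d["t"]).round(3)); print(d["R"].round(3))
E
```

```text
{'t': 0.0, 'q': array([-1.24998087e+00,  5.33560706e-02,  1.61427608e+00,  2.05939356e-05,
        1.47603066e+00, -1.18998238e-01]), 'dq': array([-0.00149343,  0.00155869,  0.0010702 , -0.00066331,  0.0006934 ,
       -0.00065664]), 'effort': array([-4.67376067e-04, -3.93671966e+01, -3.70179749e+01, -1.13061001e-04,
        6.93050111e-03,  6.14847224e-06]), 'tool_pos': array([ 0.26596148, -0.5650638 ,  0.30267407]), 'tool_rot': array([-3.06392473e+00, -6.84850234e-01,  2.95346231e-04]), 'contact_force': array([0.42154794, 0.22188462, 1.14245383]), 'wrist_torque': array([ 0.03500403, -0.00991787,  0.07747087]), 'grip_force': 0.0, 'opening': 0.08562214486806195} 0.0726
scene 493.047740507203 283.622105202314 220.19866130264023 [1.133 0.691 0.838]
[[-0.802  0.597 -0.01 ]
 [ 0.355  0.463 -0.812]
 [-0.481 -0.655 -0.583]]
top 482.1461943107198 283.01872614181997 209.73923510908867 [ 0.363 -0.092  1.655]
[[ 0.006 -1.     0.003]
 [-0.991 -0.007 -0.137]
 [ 0.137 -0.002 -0.991]]
wrist 325.19226210127806 283.3041291862122 206.06079359115841 [ 0.34  -0.53   0.372]
[[ 0.425 -0.905 -0.001]
 [-0.857 -0.403  0.321]
 [-0.291 -0.135 -0.947]]
```

View pics/top0.png

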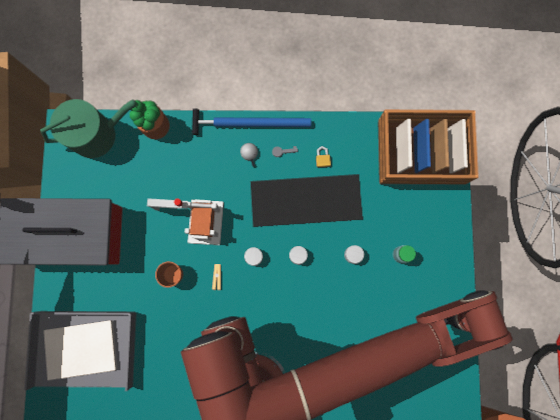

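View pics/scene0.png

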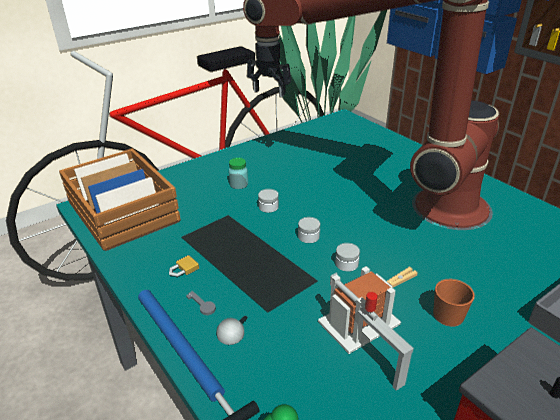

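Top view: three canisters near (254,257), (298,256), (355,255), jar at (405,254), mat centred near (307,200), caddy near (203,223) with red knob at (178,203). The scene view agrees, and the bolt end is away from the robot. Next, measure.

```bash
cat >> h.py <<'E'
def blobs(m,amin,roi=None):
    m=m.astype(np.uint8)
    if roi: k=np.zeros_like(m); u0,v0,u1,v1=roi; k[v0:v1,u0:u1]=1; m=m*k
    n,l,s,c=cv2.connectedComponentsWithStats(m)
    return [(c[i],s[i],cv2.findContours((l==i).astype(np.uint8),0,2)[0][0]) for i in range(1,n) if s[i][4]>=amin]
def hsv(d): return cv2.split(cv2.cvtColor(d["image"],cv2.COLOR_BGR2HSV).astype(int)) if 0 else [x.astype(int) for x in cv2.split(cv2.cvtColor(d["image"],cv2.COLOR_BGR2HSV))]
def rectw(d,cnt,z):
    P=np.array([onz(d,u,v,z)[:2] for u,v in cnt[:,0]],np.float32)*1000
    r=cv2.minAreaRect(P); return np.round(r[0],1),np.round(r[1],1),round(r[2],2)
E
python3 - <<'E'
from h import *
d=cam("top"); H,S,V=hsv(d)
print("mat",[ (rectw(d,c,.003),s) for _,s,c in blobs(V<60,2000,(235,165,375,235))])
print("coaster",[(rectw(d,c,.108),s) for _,s,c in blobs((H<20)&(H>3)&(S>100)&(V>80),60,(185,200,225,245))])
print("knob",[(onz(d,*p,.137).round(4),s) for p,s,c in blobs(((H<5)|(H>174))&(S>150)&(V>80),8,(165,190,195,215))])
print("can",[(onz(d,*p,.046).round(4),s,rectw(d,c,.046)) for p,s,c in blobs((S<60)&(V>110),60,(235,235,375,275))])
print("caddy",[(rectw(d,c,.05),s) for p,s,c in blobs((S<60)&(V>110),30,(140,190,230,250))])
cv2.imwrite("pics/c.png",cv2.resize(d["image"][180:260,135:255],None,fx=6,fy=6,interpolation=cv2.INTER_CUBIC))
E
```

```text
mat [((array([ 625. , -175.8]), array([157.4, 377.1]), 4.19), array([ 251,  175,  112,   52, 4842], dtype=int32))]
coaster [((array([538.9, 171.4]), array([65.5, 89. ]), 86.19), array([189, 207,  23,  29, 550], dtype=int32))]
knob [(array([0.5963, 0.2412, 0.137 ]), array([175, 199,   6,   7,  32], dtype=int32))]
can [(array([ 0.4384, -0.3326,  0.046 ]), array([344, 245,  20,  19, 282], dtype=int32), (array([ 438.6, -332.7]), array([62.8, 59.1]), 71.83)), (array([0.4301, 0.0033, 0.046 ]), array([244, 247,  19,  19, 262], dtype=int32), (array([430.5,   3. ]), array([59.6, 57.6]), 64.04)), (array([ 0.4353, -0.146 ,  0.046 ]), array([289, 246,  19,  18, 265], dtype=int32), (array([ 435.8, -146.2]), array([56.4, 59.9]), 0.36))]
caddy [((array([605.6, 305.1]), array([116.3,  26.7]), 86.99), array([147, 199,  35,   9, 232], dtype=int32)), ((array([605.6, 176.3]), array([137.8,  26.4]), 85.13), array([182, 199,  42,  10, 235], dtype=int32)), ((array([499.9, 202.2]), array([111.7,  60.9]), 41.37), array([185, 216,  25,  29, 199], dtype=int32)), ((array([513.6, 130.8]), array([23.7, 41.1]), 37.79), array([210, 224,  10,  11,  44], dtype=int32))]
```

View pics/c.png

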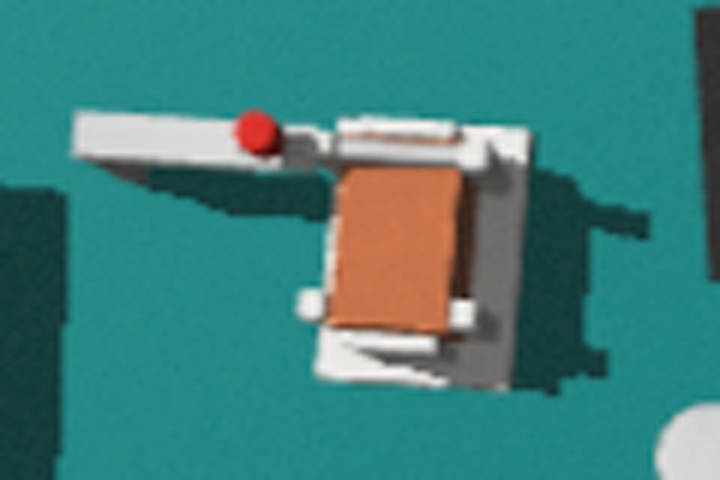

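The crop shows the bolt rod across the +x end and the red knob at crop (257,133), with caddy yaw of about -4°. Next I triangulate the knob height and compute the first approach.

```bash
cat >> h.py <<'E'
def tri(obs):
    A=np.zeros((3,3));b=np.zeros(3)
    for d,u,v in obs:
        o,r=ray(d,u,v); r=r/np.linalg.norm(r); M=np.eye(3)-np.outer(r,r); A+=M; b+=M@o
    X=np.linalg.solve(A,b); return X,[np.round(proj(d,X)-[u,v],1) for d,u,v in obs]
def pose():
    o=ctrl.get_obs(); M=Ro.from_rotvec(o["tool_rot"]).as_matrix()
    return o,o["tool_pos"],M,np.arctan2(M[1,0],M[0,0])
def plan(xyz,psi_deg):
    "turn (rad), then shift in tool axes after the turn"
    o,p,M,psi=pose(); a=np.radians(psi_deg); turn=(psi-a+np.pi)%(2*np.pi)-np.pi
    dx=np.array(xyz)-p; T=np.array([[np.cos(a),np.sin(a),0],[np.sin(a),-np.cos(a),0],[0,0,-1]])
    print("t",round(o["t"],2),"pos",p.round(4),"psi",np.degrees(psi).round(2),"turn",round(turn,4),"shift mm",(T@dx*1000).round(1),"tilt",M[2].round(4))
E
python3 - <<'E'
from h import *
a=cam("top");b=cam("scene");L=[]
for d,roi in((a,(165,190,195,215)),(b,(355,280,390,325))):
    H,S,V=hsv(d); B=blobs(((H<5)|(H>174))&(S>150)&(V>60),8,roi); print([(p.round(1),s) for p,s,c in B]); L.append((d,*max(B,key=lambda x:x[1][4])[0]))
X,e=tri(L); print("knob",X.round(4),e)
plan([.594,.238,.303],86.2)
E
```

```text
[(array([177.9, 202.1]), array([175, 199,   7,   7,  39], dtype=int32))]
[(array([371.1, 301.3]), array([366, 292,  12,  20, 188], dtype=int32))]
knob [0.5928 0.2376 0.1495] [array([-0.3,  0.2]), array([-0.5, -0. ])]
t 0.3 pos [ 0.266  -0.5653  0.3035] psi 25.2 turn -1.0647 shift mm [8.233e+02 2.740e+02 5.000e-01] tilt [ 1.e-04 -7.e-04 -1.e+00]
```

Call:
drive_tool(rows=[[[0,0,0],-0.133],[[0,0,0],-0.133],[[0,0,0],-0.133],[[0,0,0],-0.133],[[0,0,0],-0.133],[[0,0,0],-0.133],[[0,0,0],-0.133],[[0,0,0],-0.134]])

```text
t: 1.1
tool_pos: [0.2661, -0.5655, 0.3038]
tool_rot: [-2.287, -2.153, -0.0]
contact_force: [0.7, -0.4, 0.4]
opening: 0.0851
grip_force: 0.0
```

Call:
drive_tool(rows=[[[0.02,0.007,0],0],[[0.041,0.0135,0],0],[[0.041,0.0135,0],0],[[0.041,0.0135,0],0],[[0.041,0.0135,0],0],[[0.041,0.0135,0],0],[[0.041,0.0135,0],0],[[0.041,0.0135,0],0],[[0.041,0.0135,0],0],[[0.041,0.0135,0],0]])

```text
t: 2.1
tool_pos: [0.4202, -0.1842, 0.3041]
tool_rot: [2.293, 2.146, 0.0]
contact_force: [0.8, -0.2, -0.0]
opening: 0.0855
grip_force: 0.0
```

Call:
drive_tool(rows=[[[0.041,0.0135,0],0],[[0.041,0.0135,0],0],[[0.041,0.0135,0],0],[[0.041,0.0135,0],0],[[0.041,0.0135,0],0],[[0.041,0.0135,0],0],[[0.041,0.0135,0],0],[[0.041,0.0135,0],0],[[0.041,0.0135,0],0],[[0.041,0.0135,0],0]])

```text
t: 3.1
tool_pos: [0.5821, 0.2163, 0.3039]
tool_rot: [2.293, 2.147, 0.0]
contact_force: [0.6, -1.0, -0.2]
opening: 0.0856
grip_force: 0.0
```

Call:
drive_tool(rows=[[[0.024,0.01,0],0],[[0,0,0],0],[[0,0,0],0]])

```text
t: 3.4
tool_pos: [0.5931, 0.2378, 0.3035]
tool_rot: [-2.293, -2.148, 0.002]
contact_force: [0.5, -1.0, -0.9]
opening: 0.0856
grip_force: 0.0
```

Run:
```python
from h import *
plan([.594,.238,.303],86.2)
d=cam("wrist"); cv2.imwrite("pics/w1.png",d["image"]); print(np.round(-d["R"].T@d["t"],3))
print(proj(d,[.594,.238,.149]).round(1))
```

```text
t 3.4 pos [0.5931 0.2378 0.3035] psi 86.26 turn 0.0011 shift mm [0.2 0.9 0.5] tilt [-7.e-04 -8.e-04 -1.e+00]
[0.598 0.32  0.373]
[285.4 213.9]
```

View pics/w1.png

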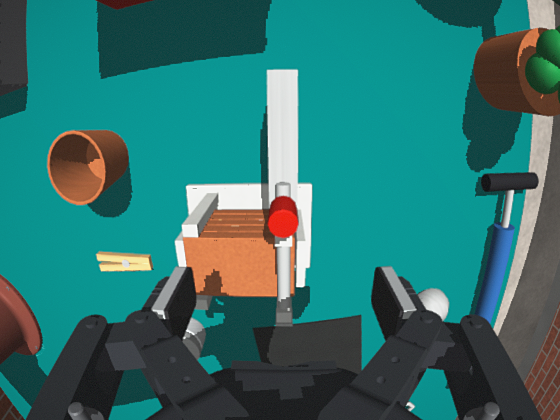

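The wrist view shows the knob (top disc near (283,224)), the coaster top (about x 183–300, y 237–297), the rod at x≈283, and both fingers at (180,285) and (388,285). Next: measure them.

Run:
```python
from h import *
d=cam("wrist"); H,S,V=hsv(d)
red=((H<4)|(H>175))&(S>150)
print(V[195:240:3,283],S[195:240:3,283],H[195:240:3,283])
for p,s,c in blobs(red&(V>205),30,(260,185,310,245)):
    print("disc",p.round(1),s)
    for z in(.137,.143,.149): print(z,onz(d,*p,z).round(4),rectw(d,c,z))
for p,s,c in blobs((H<14)&(H>4)&(S>120)&(V>120),300,(170,225,305,305)):
    print("coaster",s,rectw(d,c,.108))
    # side points
    P=np.array([onz(d,u,v,.108)[:2] for u,v in c[:,0]])*1000
    a=np.radians(-3.8);L=P@np.array([[np.cos(a),-np.sin(a)],[np.sin(a),np.cos(a)]]); print("local extents",L.min(0),L.max(0))
```

```text
[168 170 171 173 177 244 237 237 236 235 235 233 232 234 160] [175 219 215 217 212 216 233 229 233 235 227 227 230 229  94] [1 2 1 1 0 2 2 2 3 2 2 2 2 2 2]
disc [282.8 222.1] [268 208  30  29 641]
0.137 [0.5912 0.2263 0.137 ] (array([591.1, 226.2]), array([22.4, 22.9]), 38.42)
0.143 [0.5914 0.2287 0.143 ] (array([591.3, 228.5]), array([21.8, 22.3]), 38.42)
0.149 [0.5916 0.231  0.149 ] (array([591.5, 230.9]), array([21.3, 21.7]), 38.42)
coaster [ 183  225   94   71 5354] (array([538.5, 177.8]), array([74.9, 85.7]), 86.69)
local extents [482.43742765 175.67764924] [568.44508786 250.73291765]
```

Call:
drive_tool(rows=[[[-0.002,0,0.02],0],[[0,0,0.03],0],[[0,0,0.03],0],[[0,0,0.02],0],[[0,0,0.005],0],[[0,0,0],0]])

```text
t: 4.1
tool_pos: [0.5927, 0.2347, 0.1984]
tool_rot: [-2.294, -2.145, 0.002]
contact_force: [-0.1, 0.3, 0.5]
opening: 0.0854
grip_force: 0.0
```

Call:
drive_tool(rows=[[[0,0,0],0],[[0,0,0],0],[[0,0,0],0],[[0,0,0],0],[[0,0,0],0],[[0,0,0],0],[[0,0,0],0],[[0,0,0],0]], jaw=1, grip_force=30)

```text
t: 4.9
tool_pos: [0.5926, 0.2359, 0.1998]
tool_rot: [-2.292, -2.146, 0.002]
contact_force: [-6.1, -0.4, 5.3]
opening: 0.0212
grip_force: 29.9
```

Call:
drive_tool(rows=[[[0.005,0,0],0],[[0.012,0,0],0],[[0.012,0,0],0],[[0.012,0,0],0],[[0.012,0,0],0],[[0.012,0,0],0],[[0.01,0,0],0],[[0.006,0,0],0],[[0.003,0,0],0],[[0,0,0],0]])

```text
t: 5.9
tool_pos: [0.5976, 0.3205, 0.1998]
tool_rot: [-2.291, -2.146, 0.003]
contact_force: [-6.4, 1.8, 5.3]
opening: 0.0207
grip_force: 30.0
```

Run:
```python
from h import *
plan([.5985,.3205,.1998],86.2); print(ctrl.get_obs()["contact_force"])
```

```text
t 5.9 pos [0.5976 0.3205 0.1998] psi 86.27 turn 0.0012 shift mm [0.  0.9 0. ] tilt [ 5.0e-04 -2.9e-03 -1.0e+00]
[-6.393228    1.80185026  5.27479884]
```

Call:
drive_tool(rows=[[[0.001,0,0],0],[[0.0005,0,0],0],[[0,0,0],0],[[0,0,0],0]])

```text
t: 6.3
tool_pos: [0.5977, 0.3209, 0.1998]
tool_rot: [-2.292, -2.147, 0.005]
contact_force: [-8.1, -3.2, 7.2]
opening: 0.0208
grip_force: 30.2
```

Call:
drive_tool(rows=[[[0,0,0],0],[[0,0,0],0],[[0,0,0],0],[[0,0,0],0],[[0,0,0],0],[[0,0,-0.01],0],[[0,0,-0.03],0],[[0,0,-0.03],0],[[0,0,-0.02],0],[[0,0,0],0]], jaw=0)

```text
t: 7.3
tool_pos: [0.6004, 0.3216, 0.2947]
tool_rot: [2.291, 2.145, 0.013]
contact_force: [-0.1, -0.3, 0.3]
opening: 0.0852
grip_force: 0.0
```

Run:
```python
from h import *
d=cam("wrist"); H,S,V=hsv(d); cv2.imwrite("pics/w2.png",d["image"])
red=((H<4)|(H>175))&(S>150)
for p,s,c in blobs(red&(V>205),30): print("disc",p.round(1),s,onz(d,*p,.163).round(4))
plan([.5467,.1714,.29],-3.8); plan([.5467,.1714,.29],176.2)
```

```text
disc [277.1 227.4] [262 213  31  30 706] [0.5968 0.3215 0.163 ]
t 7.35 pos [0.5996 0.3213 0.2918] psi 86.22 turn 1.5711 shift mm [-42.9 153.1   1.8] tilt [ 0.0021  0.0044 -1.    ]
t 7.35 pos [0.5996 0.3213 0.2918] psi 86.22 turn -1.5705 shift mm [  42.9 -153.1    1.8] tilt [ 0.0021  0.0044 -1.    ]
```

View pics/w2.png

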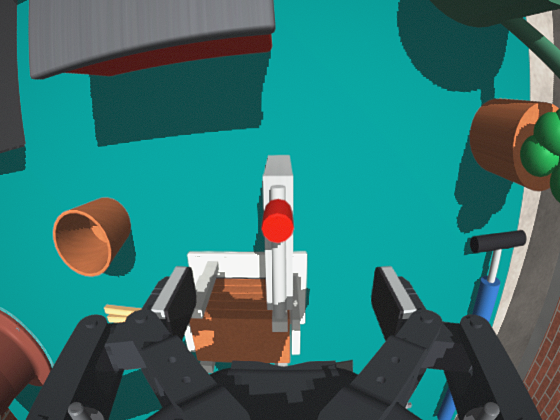

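Call:
drive_tool(rows=[[[0,0,0],0.14],[[0,0,0],0.143],[[0,0,0],0.143],[[0,0,0],0.143],[[0,0,0],0.143],[[0,0,0],0.143],[[0,0,0],0.143],[[0,0,0],0.143],[[0,0,0],0.143],[[0,0,0],0.143]])

```text
t: 8.35
tool_pos: [0.5981, 0.3207, 0.2863]
tool_rot: [3.138, 0.113, -0.005]
contact_force: [0.1, -0.1, -0.9]
opening: 0.0852
grip_force: 0.0
```

Call:
drive_tool(rows=[[[0,0,0],0.144],[[-0.01,0.036,0],0],[[-0.011,0.039,0],0],[[-0.011,0.039,0],0],[[-0.011,0.039,0],0],[[0,0,0],0],[[0,0,0],0]])

```text
t: 9.05
tool_pos: [0.5451, 0.1705, 0.2873]
tool_rot: [3.14, -0.106, -0.004]
contact_force: [0.6, 0.2, 0.3]
opening: 0.0853
grip_force: 0.0
```

Run:
```python
from h import *
plan([.5467,.1714,.29],-3.8)
d=cam("wrist"); H,S,V=hsv(d); cv2.imwrite("pics/w3.png",d["image"])
for p,s,c in blobs((H<16)&(H>3)&(S>110)&(V>60),800,(200,120,360,330)):
    print("coaster",s,rectw(d,c,.108))
for X in([-.052,-.032],[.052,-.032],[.052,.032],[-.052,.032]):
    a=np.radians(-3.8); w=np.array([.5467,.1714])+Ro.from_euler('z',a).as_matrix()[:2,:2]@X
    print(X,proj(d,[*w,.108]).round(1))
```

```text
t 9.05 pos [0.5451 0.1705 0.2873] psi -3.88 turn -0.0014 shift mm [ 1.6 -1.  -2.7] tilt [-2.2e-03  1.0e-04 -1.0e+00]
coaster [ 240  131   83  128 9655] (array([549.1, 171.1]), array([ 63.5, 107.4]), 86.75)
coaster [ 200  288   39   42 1464] (array([440.2, 239.5]), array([37.5, 53.9]), 78.47)
[-0.052, -0.032] [318.9 258.3]
[0.052, -0.032] [323.2 136.8]
[0.052, 0.032] [239.9 137. ]
[-0.052, 0.032] [245.1 258.4]
```

View pics/w3.png

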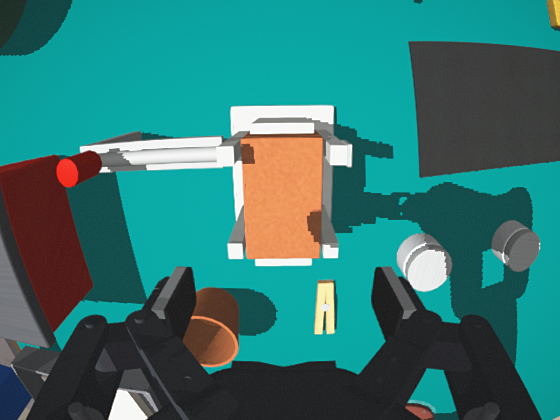

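Predicted coaster corners match the picture (left/right edges 240–323, bottom 258), so the caddy pose is good. Next I check how far the fingertips reach at about 64 mm opening.

Call:
drive_tool(rows=[[[0.001,-0.001,0],0],[[0,0,0],0],[[0,0,0],0],[[0,0,0],0]], jaw=0.25)

```text
t: 9.5
tool_pos: [0.5469, 0.1726, 0.2888]
tool_rot: [3.14, -0.103, -0.0]
contact_force: [0.1, 0.5, 0.1]
opening: 0.0639
grip_force: 0.0
```

Run:
```python
from h import *
o,p,M,psi=pose(); print(o["opening"],ctrl.finger_overhang,p)
d=cam("wrist"); cv2.imwrite("pics/w4.png",cv2.resize(d["image"][225:345,160:410],None,fx=3,fy=3,interpolation=cv2.INTER_CUBIC))
d3=dict(d)
for ov in(.050,.055,.060,.065,.070,.0726):
    for y in(-1,1):
        h=o["opening"]/2
        print(ov,y,[((proj(d,p+M@[x,y*h,ov])-[160,225])*3).round(0) for x in(.011,-.011)])
```

```text
0.06393685043603532 0.0726 [0.54692367 0.17259306 0.28878942]
0.05 -1 [array([147., 144.]), array([163., 265.])]
0.05 1 [array([591., 144.]), array([576., 265.])]
0.055 -1 [array([154., 127.]), array([168., 246.])]
0.055 1 [array([585., 127.]), array([571., 246.])]
0.06 -1 [array([160., 112.]), array([174., 229.])]
0.06 1 [array([578., 111.]), array([565., 228.])]
0.065 -1 [array([166.,  96.]), array([179., 212.])]
0.065 1 [array([572.,  96.]), array([560., 211.])]
0.07 -1 [array([172.,  82.]), array([184., 195.])]
0.07 1 [array([566.,  82.]), array([555., 195.])]
0.0726 -1 [array([175.,  75.]), array([186., 187.])]
0.0726 1 [array([564.,  75.]), array([553., 187.])]
```

View pics/w4.png

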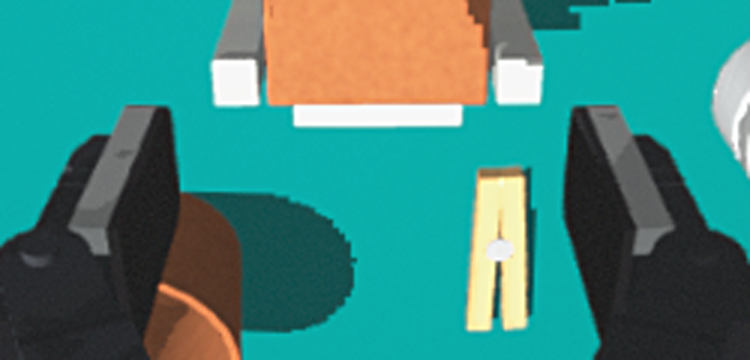

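Pad tips sit about 62–65 mm ahead of the TCP at this opening. For tips at z≈0.095 I set TCP z≈0.158.

Call:
drive_tool(rows=[[[0,0.001,0.01],0],[[0,0,0.03],0],[[0,0,0.03],0],[[0,0,0.025],0],[[0,0,0.02],0],[[0,0,0.012],0],[[0,0,0.004],0],[[0,0,0],0],[[0,0,0],0],[[0,0,0],0]], jaw=0)

```text
t: 10.55
tool_pos: [0.5476, 0.1712, 0.1594]
tool_rot: [-3.139, 0.104, -0.004]
contact_force: [0.2, 0.1, 0.1]
opening: 0.0854
grip_force: 0.0
```

Call:
drive_tool(rows=[[[0,0,0],0],[[0,0,0],0],[[0,0,0],0],[[0,0,0],0],[[0,0,0],0],[[0,0,0],0]], jaw=1, grip_force=40)

```text
t: 11.15
tool_pos: [0.547, 0.1712, 0.1581]
tool_rot: [-3.14, 0.104, -0.001]
contact_force: [1.2, 0.3, 0.5]
opening: 0.0628
grip_force: 51.4
```

Call:
drive_tool(rows=[[[0,0,-0.003],0],[[0,0,-0.006],0],[[0,0,-0.01],0],[[0,0,-0.02],0],[[0,0,-0.03],0],[[0,0,-0.03],0],[[0,0,-0.02],0],[[0,0,0],0]])

```text
t: 11.95
tool_pos: [0.5482, 0.1714, 0.2818]
tool_rot: [-3.138, 0.104, -0.012]
contact_force: [0.9, 0.0, -2.1]
opening: 0.0626
grip_force: 51.3
```

Run:
```python
from h import *
plan([.625,-.051,.25],4.2); print(ctrl.get_obs()["contact_force"])
d=cam("scene"); w=cam("wrist"); cv2.imwrite("pics/s5.png",np.vstack([cv2.resize(d["image"][180:400,250:490],(545,500)) if 0 else d["image"][190:400,200:480], w["image"][130:340,130:410]]))
```

```text
t 11.95 pos [0.5482 0.1714 0.2818] psi -3.79 turn -0.1394 shift mm [ 60.3 227.4  31.8] tilt [ 0.0074 -0.0018 -1.    ]
[ 0.92696805  0.02027199 -2.1120664 ]
```

View pics/s5.png

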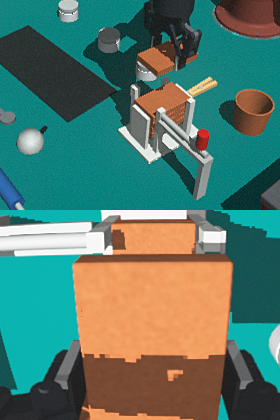

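Call:
drive_tool(rows=[[[0,0,0],-0.069],[[0,0,0],-0.07],[[0.004,0.017,0],0],[[0.0093,0.041,0],0],[[0.0095,0.042,0],0],[[0.0095,0.042,0],0],[[0.0095,0.042,0.01],0],[[0.0095,0.042,0.022],0],[[0,0,0.03],0],[[0,0,0.03],0]])

```text
t: 13.05
tool_pos: [0.6134, -0.052, 0.1816]
tool_rot: [-3.139, -0.11, 0.005]
contact_force: [0.3, 0.2, -1.6]
opening: 0.0632
grip_force: 51.2
```

Call:
drive_tool(rows=[[[0,0,0.03],0],[[0,0,0.03],0],[[0,0,0.025],0],[[0,0,0.013],0],[[0,0,0.006],0],[[0,0,0],0],[[0,0,0],0],[[0,0,0],0]])

```text
t: 13.85
tool_pos: [0.6155, -0.0508, 0.0827]
tool_rot: [3.139, 0.114, 0.005]
contact_force: [0.1, 0.5, -1.6]
opening: 0.063
grip_force: 51.2
```

Run:
```python
from h import *
plan([.616,-.051,.071],4.2); print(ctrl.get_obs()["contact_force"])
```

```text
t 13.85 pos [ 0.6155 -0.0508  0.0827] psi 4.17 turn -0.0005 shift mm [ 0.5  0.3 11.7] tilt [ 2.9e-03  8.0e-04 -1.0e+00]
[ 0.09124915  0.49455493 -1.60359225]
```

Call:
drive_tool(rows=[[[0,0,0.006],0],[[0,0,0.004],0],[[0,0,0.002],0],[[0,0,0],0],[[0,0,0],0]])

```text
t: 14.35
tool_pos: [0.6146, -0.0506, 0.0702]
tool_rot: [-3.139, -0.114, 0.0]
contact_force: [-4.2, 0.1, 5.5]
opening: 0.0627
grip_force: 52.2
```

Call:
drive_tool(rows=[[[0,0,0.001],0],[[0,0,0.001],0],[[0,0,0],0],[[0,0,0],0]])

```text
t: 14.75
tool_pos: [0.6147, -0.0506, 0.0701]
tool_rot: [-3.139, -0.115, 0.002]
contact_force: [-11.1, 2.0, 18.7]
opening: 0.063
grip_force: 53.5
```

Call:
drive_tool(rows=[[[0,0,-0.001],0],[[0,0,-0.001],0],[[0,0,0],0],[[0,0,0],0],[[0,0,0],0],[[0,0,0],0],[[0,0,-0.01],0],[[0,0,-0.03],0],[[0,0,-0.04],0],[[0,0,-0.04],0]], jaw=0)

```text
t: 15.75
tool_pos: [0.614, -0.0505, 0.1904]
tool_rot: [-3.139, -0.114, 0.001]
contact_force: [0.3, -0.7, -0.1]
opening: 0.0854
grip_force: 0.0
```

Call:
drive_tool(rows=[[[0,0,-0.04],0],[[0,0,-0.04],0],[[0,0,0],0],[[0,0,0],0]])

```text
t: 16.15
tool_pos: [0.6149, -0.0507, 0.2713]
tool_rot: [3.139, 0.114, 0.006]
contact_force: [-0.9, 0.5, -0.1]
opening: 0.0853
grip_force: 0.0
```

```bash
cat >> h.py <<'E'
def terra(d,roi,z=.019,amin=800):
    H,S,V=hsv(d)
    for p,s,c in blobs((H<16)&(H>3)&(S>110)&(V>60),amin,roi): print("terra",s,rectw(d,c,z))
E
python3 - <<'E'
from h import *
plan([.5467,.1714,.29],-3.8)
d=cam("wrist"); cv2.imwrite("pics/w6.png",d["image"]); terra(d,(150,100,400,340))
H,S,V=hsv(d); print(proj(d,[.616,-.051,.019]))
t=cam("top"); terra(t,(235,165,375,235),amin=100)
E
```

```text
t 16.15 pos [ 0.6149 -0.0507  0.2713] psi 4.17 turn 0.1391 shift mm [ -82.8 -217.1  -18.7] tilt [ 0.0038  0.0011 -1.    ]
terra [ 250  132   66   99 5545] (array([614.1, -50.8]), array([104.7,  64.6]), 4.52)
[283.25277886 180.98764516]
terra [ 235  165   55   70 2058] (array([627.4, -13. ]), array([163.5, 269. ]), 79.87)
```

View pics/w6.png

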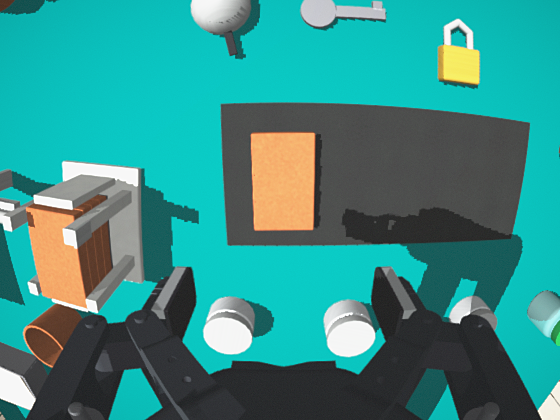

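Wrist view: coaster A lies flat on the mat, at (285,182), measured at (614.1, -50.8) mm and yaw 4.5°. The next coaster has risen in the caddy, and the canisters are unmoved.

Call:
drive_tool(rows=[[[0,0,-0.01],0.069],[[0,0,-0.009],0.07],[[-0.01,-0.027,0],0],[[-0.015,-0.038,0],0],[[-0.015,-0.038,0],0],[[-0.015,-0.038,0],0],[[-0.015,-0.038,0],0],[[-0.013,-0.038,0],0],[[0,0,0],0],[[0,0,0],0]])

```text
t: 17.25
tool_pos: [0.545, 0.1719, 0.2859]
tool_rot: [3.139, -0.101, -0.005]
contact_force: [0.1, -1.2, 0.1]
opening: 0.0857
grip_force: 0.0
```

Call:
drive_tool(rows=[[[0,0,0.02],0],[[0,0,0.03],0],[[0,0,0.025],0],[[0,0,0.015],0],[[0,0,0],0],[[0,0,0],0],[[0,0,0],0]])

```text
t: 17.95
tool_pos: [0.547, 0.1713, 0.1997]
tool_rot: [-3.139, 0.105, -0.005]
contact_force: [1.1, 0.5, 0.0]
opening: 0.0855
grip_force: 0.0
```

Run:
```python
from h import *
plan([.5467,.1714,.158],-3.8)
```

```text
t 17.95 pos [0.547  0.1713 0.1997] psi -3.82 turn -0.0004 shift mm [-0.3 -0.1 41.7] tilt [ 2.9e-03 -6.0e-04 -1.0e+00]
```

Call:
drive_tool(rows=[[[0,0,0.02],0],[[0,0,0.014],0],[[0,0,0.006],0],[[0,0,0.001],0],[[0,0,0],0],[[0,0,0],0],[[0,0,0],0]])

```text
t: 18.65
tool_pos: [0.5463, 0.1715, 0.1577]
tool_rot: [-3.14, 0.104, -0.002]
contact_force: [-0.6, 0.8, -1.0]
opening: 0.0856
grip_force: 0.0
```

Call:
drive_tool(rows=[[[0,0,0],0],[[0,0,0],0],[[0,0,0],0],[[0,0,0],0],[[0,0,0],0],[[0,0,0],0]], jaw=1)

```text
t: 19.25
tool_pos: [0.546, 0.1714, 0.157]
tool_rot: [3.14, -0.104, 0.001]
contact_force: [0.3, -0.8, 1.1]
opening: 0.0631
grip_force: 51.8
```

Call:
drive_tool(rows=[[[0,0,-0.003],0],[[0,0,-0.006],0],[[0,0,-0.01],0],[[0,0,-0.02],0],[[0,0,-0.03],0],[[0,0,-0.03],0],[[0,0,-0.015],0],[[0,0,0],0],[[0,0,0],0]])

```text
t: 20.15
tool_pos: [0.5454, 0.1714, 0.27]
tool_rot: [3.14, -0.104, -0.002]
contact_force: [-1.1, -0.4, -2.4]
opening: 0.0633
grip_force: 51.4
```

Run:
```python
from h import *
plan([.625,-.1758,.1],4.2); print(ctrl.get_obs()["contact_force"])
```

```text
t 20.15 pos [0.5454 0.1714 0.27  ] psi -3.79 turn -0.1395 shift mm [ 54.  352.1 170. ] tilt [-1.3e-03  2.0e-04 -1.0e+00]
[-1.13173712 -0.4186478  -2.42436849]
```

Call:
drive_tool(rows=[[[0,0,0],-0.069],[[0,0,0],-0.0705],[[0.003,0.02,0],0],[[0.007,0.041,0],0],[[0.007,0.043,0],0],[[0.007,0.043,0],0],[[0.007,0.043,0],0],[[0.007,0.043,0],0],[[0.007,0.043,0],0],[[0.006,0.043,0],0]])

```text
t: 21.15
tool_pos: [0.6193, -0.1444, 0.2677]
tool_rot: [-3.137, -0.115, 0.007]
contact_force: [1.0, 0.3, -1.2]
opening: 0.063
grip_force: 51.3
```

Call:
drive_tool(rows=[[[0.003,0.033,0.01],0],[[0,0,0.03],0],[[0,0,0.04],0],[[0,0,0.04],0],[[0,0,0.03],0],[[0,0,0.02],0],[[0,0,0.01],0],[[0,0,0.005],0],[[0,0,0],0],[[0,0,0],0]])

```text
t: 22.15
tool_pos: [0.6263, -0.1759, 0.0871]
tool_rot: [3.139, 0.115, 0.003]
contact_force: [0.7, -0.1, -1.1]
opening: 0.0628
grip_force: 51.3
```

Run:
```python
from h import *
plan([.625,-.1758,.071],4.2); print(ctrl.get_obs()["contact_force"])
```

```text
t 22.15 pos [ 0.6263 -0.1759  0.0871] psi 4.21 turn 0.0001 shift mm [-1.3 -0.2 16.1] tilt [ 1.8e-03  9.0e-04 -1.0e+00]
[ 0.70129925 -0.09676282 -1.06578834]
```

Call:
drive_tool(rows=[[[0,0,0.008],0],[[0,0,0.005],0],[[0,0,0.002],0],[[0,0,0.001],0],[[0,0,0],0],[[0,0,0],0]])

```text
t: 22.75
tool_pos: [0.6257, -0.1757, 0.07]
tool_rot: [3.139, 0.115, 0.001]
contact_force: [-0.4, 0.4, -1.7]
opening: 0.0628
grip_force: 51.6
```

Call:
drive_tool(rows=[[[0,0,0.001],0],[[0,0,0],0],[[0,0,0],0],[[0,0,0],0]])

```text
t: 23.15
tool_pos: [0.6257, -0.1757, 0.07]
tool_rot: [3.139, 0.115, -0.0]
contact_force: [-4.1, 1.6, 5.4]
opening: 0.0629
grip_force: 55.4
```

Contact. Release, rise, measure, go back for the third.

Call:
drive_tool(rows=[[[0,0,0],0],[[0,0,0],0],[[0,0,0],0],[[0,0,0],0],[[0,0,0],0],[[0,0,-0.01],0],[[0,0,-0.03],0],[[0,0,-0.04],0],[[0,0,-0.045],0],[[0,0,-0.045],0]], jaw=0)

```text
t: 24.15
tool_pos: [0.6253, -0.1755, 0.2412]
tool_rot: [3.139, 0.115, 0.0]
contact_force: [-0.0, -0.6, -0.1]
opening: 0.0854
grip_force: 0.0
```

Call:
drive_tool(rows=[[[0,0,-0.03],0],[[0,0,0],0],[[0,0,0],0]])

```text
t: 24.45
tool_pos: [0.6258, -0.1758, 0.2706]
tool_rot: [3.138, 0.115, 0.004]
contact_force: [0.7, -0.3, -1.9]
opening: 0.0852
grip_force: 0.0
```

Run:
```python
from h import *
plan([.5467,.1714,.285],-3.8)
d=cam("wrist"); terra(d,(140,100,400,245))
```

```text
t 24.45 pos [ 0.6258 -0.1758  0.2706] psi 4.2 turn 0.1397 shift mm [-101.9 -341.2  -14.4] tilt [ 0.0024  0.0012 -1.    ]
terra [ 250  130   66  100 3947] (array([ 626.4, -175.8]), array([104.9,  64.7]), 4.61)
terra [ 140  135   61   96 3806] (array([614.7, -52.9]), array([104.7,  68. ]), 4.68)
```

Call:
drive_tool(rows=[[[0,0,-0.008],0.07],[[0,0,-0.007],0.07],[[-0.006,-0.02,0],0],[[-0.012,-0.04,0],0],[[-0.012,-0.04,0],0],[[-0.012,-0.04,0],0],[[-0.012,-0.04,0],0],[[-0.012,-0.04,0],0],[[-0.012,-0.04,0],0],[[-0.012,-0.04,0],0]])

```text
t: 25.5
tool_pos: [0.5536, 0.132, 0.2816]
tool_rot: [3.14, -0.102, -0.006]
contact_force: [1.1, -0.7, 0.9]
opening: 0.0853
grip_force: 0.0
```

Call:
drive_tool(rows=[[[-0.012,-0.041,0],0],[[0,0,0.02],0],[[0,0,0.03],0],[[0,0,0.025],0],[[0,0,0.01],0],[[0,0,0],0],[[0,0,0],0],[[0,0,0],0]])

```text
t: 26.3
tool_pos: [0.5473, 0.1715, 0.2006]
tool_rot: [-3.139, 0.105, -0.004]
contact_force: [-0.2, -0.2, 1.4]
opening: 0.0853
grip_force: 0.0
```

Run:
```python
from h import *
plan([.5467,.1714,.158],-3.8)
```

```text
t 26.3 pos [0.5473 0.1715 0.2006] psi -3.82 turn -0.0003 shift mm [-0.6  0.2 42.6] tilt [ 2.6e-03 -7.0e-04 -1.0e+00]
```

Call:
drive_tool(rows=[[[0,0,0.02],0],[[0,0,0.015],0],[[0,0,0.006],0],[[0,0,0.001],0],[[0,0,0],0],[[0,0,0],0],[[0,0,0],0]])

```text
t: 27.0
tool_pos: [0.5469, 0.1715, 0.1578]
tool_rot: [-3.14, 0.105, -0.002]
contact_force: [-0.4, -0.3, -0.8]
opening: 0.0853
grip_force: 0.0
```

Call:
drive_tool(rows=[[[0,0,0],0],[[0,0,0],0],[[0,0,0],0],[[0,0,0],0],[[0,0,0],0],[[0,0,0],0]], jaw=1)

```text
t: 27.6
tool_pos: [0.5466, 0.1713, 0.157]
tool_rot: [3.14, -0.105, 0.001]
contact_force: [0.6, -0.7, 0.8]
opening: 0.063
grip_force: 52.4
```

Call:
drive_tool(rows=[[[0,0,-0.003],0],[[0,0,-0.006],0],[[0,0,-0.01],0],[[0,0,-0.02],0],[[0,0,-0.03],0],[[0,0,-0.03],0],[[0,0,-0.015],0],[[0,0,0],0],[[0,0,0],0]])

```text
t: 28.5
tool_pos: [0.546, 0.1714, 0.27]
tool_rot: [3.14, -0.105, -0.002]
contact_force: [-0.4, -0.3, -3.0]
opening: 0.0628
grip_force: 52.1
```

Run:
```python
from h import *
plan([.6341,-.3005,.1],4.2); print(ctrl.get_obs()["contact_force"])
```

```text
t 28.5 pos [0.546  0.1714 0.27  ] psi -3.82 turn -0.1399 shift mm [ 53.3 477.  170. ] tilt [-1.4e-03  2.0e-04 -1.0e+00]
[-0.41006187 -0.28735716 -3.04528434]
```

Call:
drive_tool(rows=[[[0,0,0],-0.07],[[0,0,0],-0.07],[[0.002,0.02,0],0],[[0.005,0.04,0],0],[[0.005,0.043,0],0],[[0.005,0.043,0],0],[[0.005,0.043,0],0],[[0.005,0.043,0],0],[[0.005,0.043,0],0],[[0.005,0.043,0],0]])

```text
t: 29.5
tool_pos: [0.6057, -0.1445, 0.2678]
tool_rot: [-3.137, -0.115, 0.007]
contact_force: [0.6, -0.1, -2.1]
opening: 0.0627
grip_force: 52.0
```

Call:
drive_tool(rows=[[[0.005,0.043,0],0],[[0.005,0.043,0],0],[[0.005,0.043,0],0],[[0.001,0.03,0.01],0],[[0,0,0.04],0],[[0,0,0.04],0],[[0,0,0.03],0],[[0,0,0.02],0],[[0,0,0.01],0],[[0,0,0],0]])

```text
t: 30.5
tool_pos: [0.6324, -0.2994, 0.1168]
tool_rot: [-3.136, -0.115, 0.009]
contact_force: [0.3, 0.6, -1.7]
opening: 0.063
grip_force: 52.0
```

Call:
drive_tool(rows=[[[0,0,0.01],0],[[0,0,0.01],0],[[0,0,0.01],0],[[0,0,0],0],[[0,0,0],0]])

```text
t: 31.0
tool_pos: [0.6341, -0.3003, 0.0906]
tool_rot: [-3.139, -0.115, 0.001]
contact_force: [0.4, 0.3, -2.4]
opening: 0.0631
grip_force: 52.0
```

Run:
```python
from h import *
plan([.6341,-.3005,.070],4.2); print(ctrl.get_obs()["contact_force"])
```

```text
t 31.0 pos [ 0.6341 -0.3003  0.0906] psi 4.2 turn 0.0 shift mm [-0.   0.2 20.6] tilt [-5.e-04 -4.e-04 -1.e+00]
[ 0.37094353  0.30937405 -2.38148155]
```

Call:
drive_tool(rows=[[[0,0,0.008],0],[[0,0,0.007],0],[[0,0,0.003],0],[[0,0,0.002],0],[[0,0,0],0],[[0,0,0],0]])

```text
t: 31.6
tool_pos: [0.6344, -0.3005, 0.0711]
tool_rot: [3.139, 0.115, 0.001]
contact_force: [-0.5, 0.3, -1.9]
opening: 0.0629
grip_force: 52.0
```

Call:
drive_tool(rows=[[[0,0,0.001],0],[[0,0,0],0],[[0,0,0],0]])

```text
t: 31.9
tool_pos: [0.6344, -0.3005, 0.0701]
tool_rot: [3.139, 0.115, 0.0]
contact_force: [0.7, -0.1, -1.4]
opening: 0.0635
grip_force: 52.2
```

Call:
drive_tool(rows=[[[0,0,0.001],0],[[0,0,0],0],[[0,0,0],0]])

```text
t: 32.2
tool_pos: [0.6344, -0.3005, 0.07]
tool_rot: [-3.139, -0.115, 0.0]
contact_force: [-3.4, 2.4, 6.0]
opening: 0.063
grip_force: 56.2
```

Call:
drive_tool(rows=[[[0,0,0],0],[[0,0,0],0],[[0,0,0],0],[[0,0,0],0],[[0,0,0],0],[[0,0,-0.01],0],[[0,0,-0.03],0],[[0,0,-0.04],0],[[0,0,-0.045],0],[[0,0,-0.045],0]], jaw=0)

```text
t: 33.2
tool_pos: [0.634, -0.3003, 0.2412]
tool_rot: [3.139, 0.115, 0.0]
contact_force: [0.9, 0.0, -0.1]
opening: 0.0854
grip_force: 0.0
```

Call:
drive_tool(rows=[[[0,0,-0.03],0],[[0,0,0],0],[[0,0,0],0]])

```text
t: 33.5
tool_pos: [0.6346, -0.3006, 0.2707]
tool_rot: [3.138, 0.115, 0.004]
contact_force: [0.2, 1.0, -1.5]
opening: 0.0855
grip_force: 0.0
```

```bash
cat >> h.py <<'E'
def cans(d,roi,z=.046,amin=60):
    H,S,V=hsv(d)
    for p,s,c in blobs((S<60)&(V>110),amin,roi): print("can",s,onz(d,*p,z).round(4),rectw(d,c,z))
E
python3 - <<'E'
from h import *
d=cam("wrist"); cv2.imwrite("pics/w7.png",d["image"]); terra(d,(140,100,400,245)); cans(d,(0,240,560,420),amin=150)
t=cam("top"); cans(t,(235,235,375,275)); cv2.imwrite("pics/t7.png",t["image"])
plan([.4386,-.3327,.2],4.2)
E
```

```text
terra [ 140  132   62   96 5365] (array([ 627., -178.]), array([104.4,  67.8]), 4.6)
terra [ 250  132   66   99 6197] (array([ 633.3, -300.7]), array([104.3,  64.6]), 4.31)
can [  0 240  11  29 170] [0.5161 0.0815 0.046 ] (array([517.8,  79.3]), array([21.9, 50. ]), 67.96)
can [545 250  15  56 435] [ 0.5301 -0.7041  0.046 ] (array([ 530.1, -699.1]), array([100.9,  30.8]), 31.7)
can [154 267  31  41 381] [ 0.5149 -0.1826  0.046 ] (array([ 510.6, -180.7]), array([10.9, 72. ]), 59.86)
can [ 25 282  36  48 830] [0.4374 0.033  0.046 ] (array([441.8,  21.3]), array([ 58.5, 106.9]), 37.97)
can [ 275  308   49   57 1984] [ 0.4544 -0.3302  0.046 ] (array([ 454.6, -330.1]), array([88.9, 59.1]), 17.4)
can [537 310  23  49 627] [ 0.4347 -0.7588  0.046 ] (array([ 422.5, -785.6]), array([173.5,  44.5]), 53.23)
can [ 511  331   31   68 1201] [ 0.3552 -0.7507  0.046 ] (array([ 329.5, -772.5]), array([283.3,  48.8]), 43.63)
can [546 354  14  52 399] [ 0.2699 -0.8907  0.046 ] (array([ 268. , -890.2]), array([299.9,  32.6]), 39.66)
can [344 245  20  19 283] [ 0.4384 -0.3324  0.046 ] (array([ 438.6, -332.7]), array([62.8, 59.3]), 70.98)
can [235 248  16  18 246] [0.4277 0.0393 0.046 ] (array([428. ,  38.3]), array([56.5, 49.9]), 0.9)
t 33.6 pos [ 0.6336 -0.3     0.2671] psi 4.2 turn -0.0 shift mm [-196.9   18.3   67.1] tilt [-0.0024 -0.0017 -1.    ]
```

View pics/w7.png

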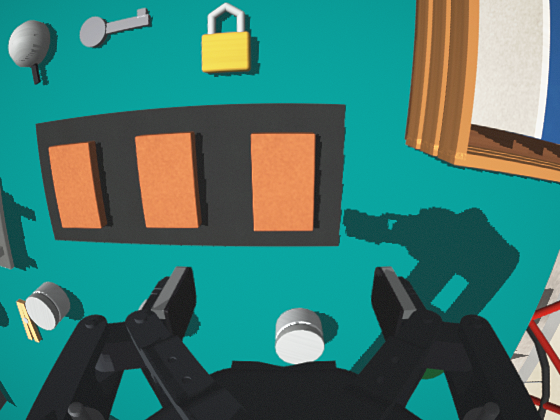

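Wrist view: all three coasters lie flat on the mat (72,185), (167,180), (285,182). The left canister has been knocked to (48,305), next to the peg. The right one at (300,335) is unmoved, so I take that first.

Call:
drive_tool(rows=[[[-0.02,0.002,0],0],[[-0.04,0.004,0],0],[[-0.04,0.004,0],0],[[-0.04,0.004,0],0],[[-0.04,0.004,0],0],[[-0.017,0.001,0],0],[[0,0,0],0],[[0,0,0],0]])

```text
t: 34.4
tool_pos: [0.4395, -0.3336, 0.2681]
tool_rot: [-3.138, -0.115, 0.0]
contact_force: [0.3, 0.1, 0.5]
opening: 0.0854
grip_force: 0.0
```

```bash
cat >> h.py <<'E'
def lid(d,roi,z=.046):
    "bright lid ellipse -> centre at z"
    H,S,V=hsv(d); g=((S<45)&(V>60)).astype(np.uint8)
    for p,s,c in blobs(g,200,roi):
        P=np.array([onz(d,u,v,z)[:2] for u,v in c[:,0]],np.float32)*1000
        print("sil",s,np.round(P.min(0),1),np.round(P.max(0),1))
E
python3 - <<'E'
from h import *
plan([.4386,-.3327,.2],4.2)
d=cam("wrist"); lid(d,(195,100,370,300)); print(proj(d,[.4386,-.3327,.046]))
print([proj(d,[.4386+.03*np.cos(a),-.3327+.03*np.sin(a),.046]).round(1) for a in np.arange(4)*np.pi/2])
cv2.imwrite("pics/w8.png",cv2.resize(d["image"][100:300,180:380],None,fx=3,fy=3))
t=cam("top"); cans(t,(215,235,375,275))
E
```

```text
t 34.4 pos [ 0.4395 -0.3336  0.2681] psi 4.18 turn -0.0003 shift mm [-0.8 -1.  68.1] tilt [-2.0e-04 -1.1e-03 -1.0e+00]
sil [ 254  153   64   68 3356] [ 408.6 -365.4] [ 473.8 -306.2]
[282.32206263 189.86120714]
[array([284.7, 158.2]), array([250.3, 187.7]), array([280.1, 219.8]), array([314.3, 192.1])]
can [289 246  19  18 266] [ 0.4351 -0.1459  0.046 ] (array([ 435.8, -146.2]), array([56.4, 59.9]), 0.36)
can [233 248  18  18 261] [0.4278 0.0411 0.046 ] (array([428. ,  41.6]), array([56.3, 56.7]), 0.37)
can [346 255  16   9  96] [ 0.4218 -0.3303  0.046 ] (array([ 421.2, -330.6]), array([50.2, 25.1]), 80.91)
```

View pics/w8.png

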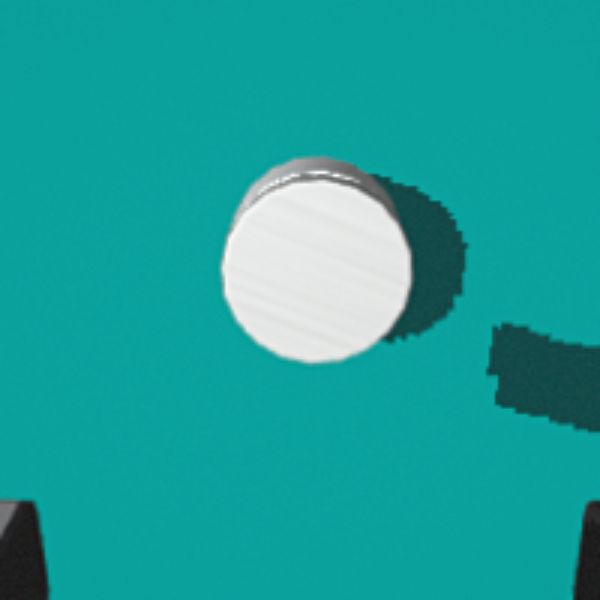

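Lid disc: crop (317,271), i.e. pixel (285.7,190.3), which puts the canister at (438.6, -335.8) mm.

Call:
drive_tool(rows=[[[-0.001,0.002,0.02],0],[[0,0,0.04],0],[[0,0,0.04],0],[[0,0,0.035],0],[[0,0,0.028],0],[[0,0,0.018],0],[[0,0,0.009],0],[[0,0,0],0],[[0,0,0],0],[[0,0,0],0]])

```text
t: 35.5
tool_pos: [0.4394, -0.3366, 0.0805]
tool_rot: [3.137, 0.116, 0.003]
contact_force: [0.0, -0.6, -0.2]
opening: 0.0852
grip_force: 0.0
```

Call:
drive_tool(rows=[[[0,0,0],0],[[0,0,0],0],[[0,0,0],0],[[0,0,0],0],[[0,0,0],0],[[0,0,0],0]], jaw=1)

```text
t: 36.1
tool_pos: [0.4389, -0.3364, 0.0802]
tool_rot: [3.138, 0.115, 0.002]
contact_force: [0.3, 0.7, 5.3]
opening: 0.059
grip_force: 44.0
```

Call:
drive_tool(rows=[[[0,0,-0.003],0],[[0,0,-0.01],0],[[0,0,-0.025],0],[[0,0,-0.035],0],[[0,0,-0.02],0],[[0,0,0],0],[[0,0,0],0]])

```text
t: 36.8
tool_pos: [0.438, -0.3356, 0.1715]
tool_rot: [-3.139, -0.115, 0.001]
contact_force: [-1.1, -0.5, -2.9]
opening: 0.0591
grip_force: 44.0
```

Run:
```python
from h import *
plan([.6333,-.3007,.12],4.2); print(ctrl.get_obs()["contact_force"])
```

```text
t 36.8 pos [ 0.438  -0.3356  0.1715] psi 4.2 turn -0.0 shift mm [197.3 -20.5  51.5] tilt [-3.e-04 -3.e-04 -1.e+00]
[-1.14035994 -0.47449165 -2.93212489]
```

Call:
drive_tool(rows=[[[0.02,-0.002,0],0],[[0.04,-0.004,0],0],[[0.04,-0.004,0],0],[[0.04,-0.004,0],0],[[0.04,-0.004,0],0],[[0.0175,-0.0025,0],0],[[0,0,0.03],0],[[0,0,0.02],0],[[0,0,0],0],[[0,0,0],0]])

```text
t: 37.8
tool_pos: [0.6326, -0.3003, 0.1193]
tool_rot: [-3.137, -0.115, 0.006]
contact_force: [0.1, -0.1, -1.8]
opening: 0.059
grip_force: 44.0
```

Run:
```python
from h import *
plan([.6333,-.3007,.1],4.2); print(ctrl.get_obs()["contact_force"])
```

```text
t 37.8 pos [ 0.6326 -0.3003  0.1193] psi 4.2 turn -0.0 shift mm [ 0.7  0.5 19.3] tilt [-0.0037 -0.0026 -1.    ]
[ 0.10821783 -0.10680425 -1.77237729]
```

Call:
drive_tool(rows=[[[0,0,0.008],0],[[0,0,0.007],0],[[0,0,0.003],0],[[0,0,0],0],[[0,0,0],0],[[0,0,0],0]])

```text
t: 38.4
tool_pos: [0.634, -0.3011, 0.1044]
tool_rot: [3.139, 0.115, 0.001]
contact_force: [0.2, -0.7, -3.1]
opening: 0.059
grip_force: 44.0
```

Call:
drive_tool(rows=[[[0,0,0.001],0],[[0,0,0.001],0],[[0,0,0],0],[[0,0,0],0]])

```text
t: 38.8
tool_pos: [0.6338, -0.3009, 0.1018]
tool_rot: [-3.139, -0.115, 0.0]
contact_force: [0.1, 0.4, -1.7]
opening: 0.059
grip_force: 44.0
```

Call:
drive_tool(rows=[[[0,0,0.001],0],[[0,0,0.001],0],[[0,0,0],0],[[0,0,0],0]])

```text
t: 39.2
tool_pos: [0.6338, -0.301, 0.0998]
tool_rot: [-3.139, -0.115, 0.0]
contact_force: [-0.0, 0.4, -2.4]
opening: 0.0589
grip_force: 44.0
```

Call:
drive_tool(rows=[[[0,0,0.0005],0],[[0,0,0],0],[[0,0,0],0]])

```text
t: 39.5
tool_pos: [0.6338, -0.301, 0.0994]
tool_rot: [-3.139, -0.115, -0.0]
contact_force: [0.2, 0.8, -3.4]
opening: 0.0587
grip_force: 44.0
```

Call:
drive_tool(rows=[[[0,0,0.001],0],[[0,0,0],0],[[0,0,0],0]])

```text
t: 39.8
tool_pos: [0.6339, -0.3011, 0.0992]
tool_rot: [3.139, 0.115, 0.0]
contact_force: [-2.5, 2.6, 2.7]
opening: 0.0592
grip_force: 44.4
```

Call:
drive_tool(rows=[[[0,0,0],0],[[0,0,0],0],[[0,0,0],0],[[0,0,0],0],[[0,0,0],0],[[0,0,-0.01],0],[[0,0,-0.03],0],[[0,0,-0.04],0],[[0,0,-0.045],0],[[0,0,-0.045],0]], jaw=0)

```text
t: 40.8
tool_pos: [0.6336, -0.3008, 0.2707]
tool_rot: [3.139, 0.115, 0.0]
contact_force: [-0.5, -0.6, 0.8]
opening: 0.0852
grip_force: 0.0
```

Call:
drive_tool(rows=[[[0,0,0],0],[[0,0,0],0],[[0,0,0],0]])

```text
t: 41.1
tool_pos: [0.6333, -0.3007, 0.2672]
tool_rot: [-3.138, -0.115, 0.003]
contact_force: [-0.1, -0.1, -0.8]
opening: 0.0852
grip_force: 0.0
```

```bash
cat >> h.py <<'E'
def disc(d,roi,z):
    H,S,V=hsv(d)
    for p,s,c in blobs((S<45)&(V>195),300,roi):
        P=np.array([onz(d,u,v,z)[:2] for u,v in c[:,0]],np.float32)*1000
        (x,y),r=cv2.minEnclosingCircle(P); print("lid",s,round(x,1),round(y,1),"r",round(r,1),P.min(0),P.max(0))
E
python3 - <<'E'
from h import *
d=cam("wrist"); disc(d,(195,80,370,260),.065); terra(d,(200,100,370,245))
plan([.4353,-.148,.27],4.2)
E
```

```text
lid [ 251  159   67   68 3435] 635.6 -300.2 r 31.7 [ 603.8704  -330.28046] [ 665.3057 -272.1628]
terra [ 251  130   66   50 2032] (array([ 661.1, -298.8]), array([49.4, 64.3]), 4.89)
t 41.15 pos [ 0.6331 -0.3005  0.2662] psi 4.2 turn -0.0 shift mm [-186.1 -166.6   -3.8] tilt [-0.0028 -0.002  -1.    ]
```

Call:
drive_tool(rows=[[[-0.018,-0.016,0],0],[[-0.03,-0.027,0],0],[[-0.03,-0.027,0],0],[[-0.03,-0.027,0],0],[[-0.03,-0.027,0],0],[[-0.03,-0.027,0],0],[[-0.018,-0.0155,0],0],[[0,0,0],0],[[0,0,0],0],[[0,0,0],0]])

```text
t: 42.15
tool_pos: [0.4364, -0.1489, 0.2678]
tool_rot: [-3.139, -0.115, 0.002]
contact_force: [0.2, -0.1, 0.3]
opening: 0.0851
grip_force: 0.0
```

Run:
```python
from h import *
d=cam("wrist"); disc(d,(195,80,370,260),.046); lid(d,(195,80,370,260))
plan([.4353,-.148,.0802],4.2)
t=cam("top"); cans(t,(215,235,375,275))
```

```text
lid [ 250  160   63   61 2968] 435.2 -145.0 r 31.1 [ 405.1807  -175.84134] [ 463.5797  -117.77577]
sil [ 250  153   64   68 3364] [ 405.2 -176.6] [ 470.4 -117.8]
t 42.2 pos [ 0.4365 -0.149   0.2679] psi 4.18 turn -0.0004 shift mm [ -1.2  -1.1 187.7] tilt [-8.e-04 -5.e-04 -1.e+00]
can [233 248  18  18 261] [0.4278 0.0411 0.046 ] (array([428. ,  41.6]), array([56.3, 56.7]), 0.37)
```

Call:
drive_tool(rows=[[[-0.0015,-0.002,0.02],0],[[0,0,0.04],0],[[0,0,0.04],0],[[0,0,0.035],0],[[0,0,0.027],0],[[0,0,0.017],0],[[0,0,0.009],0],[[0,0,0],0],[[0,0,0],0],[[0,0,0],0]])

```text
t: 43.25
tool_pos: [0.4355, -0.1472, 0.0818]
tool_rot: [3.138, 0.115, 0.004]
contact_force: [-0.4, 0.5, -0.2]
opening: 0.0855
grip_force: 0.0
```

Call:
drive_tool(rows=[[[0,0,0],0],[[0,0,0],0],[[0,0,0],0],[[0,0,0],0],[[0,0,0],0],[[0,0,0],0]], jaw=1)

```text
t: 43.85
tool_pos: [0.4351, -0.147, 0.0815]
tool_rot: [3.139, 0.115, 0.002]
contact_force: [-0.8, 0.7, 6.0]
opening: 0.0592
grip_force: 43.6
```

Call:
drive_tool(rows=[[[0,0,-0.003],0],[[0,0,-0.01],0],[[0,0,-0.025],0],[[0,0,-0.035],0],[[0,0,-0.02],0],[[0,0,0],0],[[0,0,0],0]])

```text
t: 44.55
tool_pos: [0.4342, -0.1465, 0.1731]
tool_rot: [3.139, 0.115, 0.0]
contact_force: [0.1, 0.5, -2.5]
opening: 0.059
grip_force: 43.6
```

Run:
```python
from h import *
plan([.626,-.1758,.12],4.2); print(ctrl.get_obs()["contact_force"])
```

```text
t 44.55 pos [ 0.4342 -0.1465  0.1731] psi 4.2 turn 0.0 shift mm [189.1  43.2  53.1] tilt [ 0.e+00  1.e-04 -1.e+00]
[ 0.05418435  0.51485025 -2.50488066]
```

Place contact is expected at TCP z≈0.1005.

Call:
drive_tool(rows=[[[0.019,0.004,0],0],[[0.038,0.009,0],0],[[0.038,0.009,0],0],[[0.038,0.009,0],0],[[0.038,0.009,0],0],[[0.018,0.003,0],0],[[0,0,0.03],0],[[0,0,0.02],0],[[0,0,0.01],0],[[0,0,0],0]])

```text
t: 45.55
tool_pos: [0.6238, -0.1748, 0.1091]
tool_rot: [-3.136, -0.115, 0.011]
contact_force: [0.6, 0.0, -2.3]
opening: 0.0589
grip_force: 43.6
```

Call:
drive_tool(rows=[[[0,0,0.006],0],[[0,0,0.003],0],[[0,0,0],0],[[0,0,0],0],[[0,0,0],0]])

```text
t: 46.05
tool_pos: [0.6265, -0.1759, 0.1052]
tool_rot: [3.139, 0.115, 0.002]
contact_force: [0.2, 0.6, -1.8]
opening: 0.0593
grip_force: 43.6
```

Run:
```python
from h import *
plan([.626,-.1758,.1005],4.2); print(ctrl.get_obs()["contact_force"])
```

```text
t 46.05 pos [ 0.6265 -0.1759  0.1052] psi 4.2 turn 0.0 shift mm [-0.4 -0.1  4.7] tilt [ 1.1e-03  6.0e-04 -1.0e+00]
[ 0.24740876  0.58123034 -1.82921075]
```

Call:
drive_tool(rows=[[[0,0,0.002],0],[[0,0,0.001],0],[[0,0,0.001],0],[[0,0,0],0],[[0,0,0],0]])

```text
t: 46.55
tool_pos: [0.6262, -0.1757, 0.1007]
tool_rot: [3.139, 0.115, 0.0]
contact_force: [-2.3, 0.5, 1.0]
opening: 0.0589
grip_force: 43.7
```

Call:
drive_tool(rows=[[[0,0,0.0005],0],[[0,0,0],0],[[0,0,0],0]])

```text
t: 46.85
tool_pos: [0.6262, -0.1757, 0.1006]
tool_rot: [3.139, 0.115, -0.0]
contact_force: [-3.2, 1.4, 5.5]
opening: 0.0587
grip_force: 44.1
```

Call:
drive_tool(rows=[[[0,0,0.0005],0],[[0,0,0],0],[[0,0,0],0]])

```text
t: 47.15
tool_pos: [0.6262, -0.1757, 0.1006]
tool_rot: [-3.139, -0.115, 0.0]
contact_force: [-5.5, 2.1, 7.8]
opening: 0.0591
grip_force: 44.4
```

Call:
drive_tool(rows=[[[0,0,0],0],[[0,0,0],0],[[0,0,0],0],[[0,0,0],0],[[0,0,0],0],[[0,0,-0.01],0],[[0,0,-0.03],0],[[0,0,-0.04],0],[[0,0,-0.045],0],[[0,0,-0.045],0]], jaw=0)

```text
t: 48.15
tool_pos: [0.6258, -0.1756, 0.2717]
tool_rot: [3.139, 0.115, 0.0]
contact_force: [0.1, -1.1, -0.3]
opening: 0.0856
grip_force: 0.0
```

Call:
drive_tool(rows=[[[0,0,0],0],[[0,0,0],0],[[0,0,0],0]])

```text
t: 48.45
tool_pos: [0.6255, -0.1755, 0.2683]
tool_rot: [-3.139, -0.115, 0.003]
contact_force: [0.4, -0.1, -0.6]
opening: 0.0854
grip_force: 0.0
```

Run:
```python
from h import *
d=cam("wrist"); disc(d,(195,80,370,260),.065)
plan([.428,.041,.27],4.2)
```

```text
lid [ 251  158   67   68 3460] 628.0 -174.3 r 32.2 [ 596.5217  -205.12125] [ 657.97516 -146.9211 ]
t 48.5 pos [ 0.6253 -0.1754  0.2674] psi 4.2 turn 0.0 shift mm [-180.9 -230.3   -2.6] tilt [-0.003  -0.0015 -1.    ]
```

Canister at (626.5, -176.0) on coaster (626.4, -175.8). On to the knocked one.

Call:
drive_tool(rows=[[[-0.015,-0.02,0],0],[[-0.03,-0.038,0],0],[[-0.03,-0.038,0],0],[[-0.03,-0.038,0],0],[[-0.03,-0.038,0],0],[[-0.03,-0.038,0],0],[[-0.015,-0.02,0],0],[[0,0,0],0],[[0,0,0],0],[[0,0,0],0]])

```text
t: 49.5
tool_pos: [0.43, 0.0399, 0.2687]
tool_rot: [3.139, 0.114, -0.002]
contact_force: [0.0, 0.2, 0.3]
opening: 0.0854
grip_force: 0.0
```

Run:
```python
from h import *
d=cam("wrist"); disc(d,(195,80,370,260),.046); lid(d,(195,80,370,260))
plan([.428,.041,.0802],4.2); cv2.imwrite("pics/w9.png",d["image"])
```

```text
lid [ 251  160   63   62 2979] 428.6 42.6 r 32.0 [397.4511    11.831354] [455.93436  69.91419]
sil [ 195   80   21   58 1027] [473.9 107.6] [526.7 126.3]
sil [322  80  48   6 240] [529.7 -30. ] [537.6  12.9]
sil [ 251  154   63   68 3342] [397.5  11.1] [462.9  69.9]
t 49.55 pos [0.4302 0.0398 0.2689] psi 4.14 turn -0.0011 shift mm [ -2.1  -1.3 188.7] tilt [-0.0013 -0.     -1.    ]
```

View pics/w9.png

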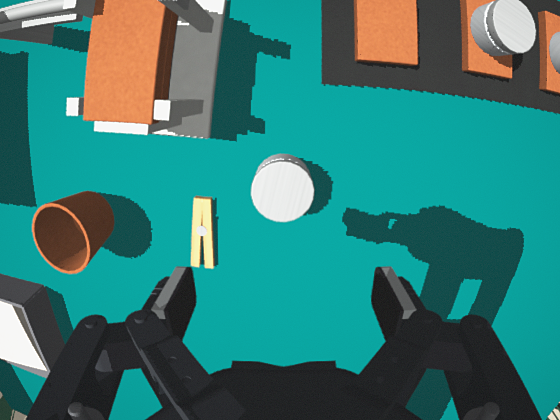

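Wrist view: the canister is upright at (282,190), the peg at x 190–217 clear of the fingers, and coaster A at (386,32) is empty.

Call:
drive_tool(rows=[[[-0.003,-0.0015,0.02],0],[[0,0,0.04],0],[[0,0,0.04],0],[[0,0,0.035],0],[[0,0,0.027],0],[[0,0,0.017],0],[[0,0,0.009],0],[[0,0,0],0],[[0,0,0],0],[[0,0,0],0]])

```text
t: 50.55
tool_pos: [0.4278, 0.0415, 0.0828]
tool_rot: [3.139, 0.115, 0.004]
contact_force: [-0.2, -0.7, -0.4]
opening: 0.0854
grip_force: 0.0
```

Call:
drive_tool(rows=[[[0,0,0],0],[[0,0,0],0],[[0,0,0],0],[[0,0,0],0],[[0,0,0],0],[[0,0,0],0]], jaw=1)

```text
t: 51.15
tool_pos: [0.4275, 0.0416, 0.0826]
tool_rot: [3.139, 0.115, 0.003]
contact_force: [-1.8, -0.6, 6.8]
opening: 0.059
grip_force: 43.6
```

Call:
drive_tool(rows=[[[0,0,-0.003],0],[[0,0,-0.01],0],[[0,0,-0.025],0],[[0,0,-0.035],0],[[0,0,-0.02],0],[[0,0,0],0],[[0,0,0],0]])

```text
t: 51.85
tool_pos: [0.4262, 0.0418, 0.174]
tool_rot: [-3.139, -0.115, 0.0]
contact_force: [0.4, -0.9, -3.6]
opening: 0.0587
grip_force: 44.2
```

Run:
```python
from h import *
plan([.6141,-.0508,.12],4.2); print(ctrl.get_obs()["contact_force"])
```

```text
t 51.85 pos [0.4262 0.0418 0.174 ] psi 4.2 turn -0.0 shift mm [180.6 106.1  54. ] tilt [-2.e-04 -1.e-04 -1.e+00]
[ 0.43687789 -0.91538985 -3.62937774]
```

Call:
drive_tool(rows=[[[0.012,0.013,0],0],[[0.033,0.02,0],0],[[0.034,0.02,0],0],[[0.034,0.02,0],0],[[0.034,0.02,0],0],[[0.0336,0.013,0],0],[[0,0,0.03],0],[[0,0,0.02],0],[[0,0,0.01],0],[[0,0,0],0]])

```text
t: 52.85
tool_pos: [0.612, -0.0502, 0.1101]
tool_rot: [-3.138, -0.115, 0.012]
contact_force: [-0.3, 0.1, -2.8]
opening: 0.0589
grip_force: 44.2
```

Call:
drive_tool(rows=[[[0,0,0.006],0],[[0,0,0.002],0],[[0,0,0],0],[[0,0,0],0],[[0,0,0],0]])

```text
t: 53.35
tool_pos: [0.6149, -0.0508, 0.1072]
tool_rot: [3.139, 0.115, 0.002]
contact_force: [-1.0, -0.5, -3.2]
opening: 0.0593
grip_force: 44.2
```

Run:
```python
from h import *
plan([.6143,-.0508,.1016],4.2); print(ctrl.get_obs()["contact_force"])
```

```text
t 53.35 pos [ 0.6149 -0.0508  0.1072] psi 4.2 turn 0.0001 shift mm [-0.6 -0.   5.6] tilt [ 1.3e-03  4.0e-04 -1.0e+00]
[-0.9806593  -0.54344832 -3.18975847]
```

Call:
drive_tool(rows=[[[-0.0005,0,0.003],0],[[0,0,0.001],0],[[0,0,0.001],0],[[0,0,0],0],[[0,0,0],0]])

```text
t: 53.85
tool_pos: [0.6141, -0.0508, 0.1017]
tool_rot: [3.139, 0.115, 0.0]
contact_force: [-1.5, -0.0, 0.6]
opening: 0.0592
grip_force: 44.5
```

Call:
drive_tool(rows=[[[0,0,0.0005],0],[[0,0,0],0],[[0,0,0],0]])

```text
t: 54.15
tool_pos: [0.6141, -0.0508, 0.1016]
tool_rot: [3.139, 0.115, -0.0]
contact_force: [-5.0, 0.3, 5.6]
opening: 0.059
grip_force: 44.8
```

Call:
drive_tool(rows=[[[0,0,0.0005],0],[[0,0,0],0],[[0,0,0],0]])

```text
t: 54.45
tool_pos: [0.6142, -0.0508, 0.1017]
tool_rot: [3.139, 0.115, -0.0]
contact_force: [-6.1, 0.7, 8.7]
opening: 0.0589
grip_force: 45.2
```

Call:
drive_tool(rows=[[[0,0,0],0],[[0,0,0],0],[[0,0,0],0],[[0,0,0],0],[[0,0,0],0],[[0,0,-0.01],0],[[0,0,-0.03],0],[[0,0,-0.04],0],[[0,0,-0.045],0],[[0,0,-0.045],0]], jaw=0)

```text
t: 55.45
tool_pos: [0.6137, -0.0507, 0.2727]
tool_rot: [3.139, 0.115, 0.001]
contact_force: [1.1, -1.0, 0.4]
opening: 0.0854
grip_force: 0.0
```

Call:
drive_tool(rows=[[[0,0,0],0],[[0,0,0],0],[[0,0,0],0]])

```text
t: 55.75
tool_pos: [0.6134, -0.0506, 0.2693]
tool_rot: [-3.139, -0.115, 0.003]
contact_force: [1.0, -0.7, 0.1]
opening: 0.0853
grip_force: 0.0
```

Run:
```python
from h import *
d=cam("wrist"); disc(d,(195,80,370,260),.065)
plan([.597,.3213,.27],86.2)
```

```text
lid [ 251  158   66   68 3391] 615.6 -48.9 r 32.0 [584.23975 -79.89326] [645.542    -21.987976]
t 55.8 pos [ 0.6132 -0.0506  0.2685] psi 4.2 turn -1.4312 shift mm [370.  -40.8  -1.5] tilt [-3.1e-03 -8.0e-04 -1.0e+00]
```

Canister at (614.2, -50.9) on coaster (614.1, -50.8). Now the bolt.

Call:
drive_tool(rows=[[[0,0,-0.01],-0.143],[[0,0,-0.01],-0.143],[[0,0,0],-0.143],[[0,0,0],-0.143],[[0,0,0],-0.143],[[0,0,0],-0.143],[[0,0,0],-0.143],[[0,0,0],-0.143],[[0,0,0],-0.143],[[0,0,0],-0.144]])

```text
t: 56.8
tool_pos: [0.6133, -0.0506, 0.2879]
tool_rot: [-2.285, -2.151, 0.004]
contact_force: [0.5, -0.0, 0.7]
opening: 0.0854
grip_force: 0.0
```

Call:
drive_tool(rows=[[[0.02,-0.002,0],0],[[0.04,-0.004,0],0],[[0.042,-0.005,0],0],[[0.042,-0.005,0],0],[[0.042,-0.005,0],0],[[0.042,-0.005,0],0],[[0.042,-0.005,0],0],[[0.042,-0.005,0],0],[[0.038,-0.004,0],0],[[0.02,-0.001,0],0]])

```text
t: 57.8
tool_pos: [0.5964, 0.3236, 0.2879]
tool_rot: [-2.29, -2.148, 0.005]
contact_force: [0.3, -0.2, 0.4]
opening: 0.0853
grip_force: 0.0
```

Call:
drive_tool(rows=[[[0,0,0],0],[[0,0,0],0],[[0,0,0],0]])

```text
t: 58.1
tool_pos: [0.598, 0.3196, 0.2898]
tool_rot: [2.296, 2.144, -0.002]
contact_force: [-0.3, 0.6, -0.5]
opening: 0.0856
grip_force: 0.0
```

Run:
```python
from h import *
plan([.597,.3213,.1998],86.2)
d=cam("wrist"); H,S,V=hsv(d)
for p,s,c in blobs(((H<4)|(H>175))&(S>150)&(V>205),100): print("disc",p.round(1),s,onz(d,*p,.163).round(4))
```

```text
t 58.1 pos [0.598  0.3196 0.2898] psi 86.1 turn -0.0018 shift mm [ 1.6 -1.1 90. ] tilt [-1.e-03 -8.e-04 -1.e+00]
disc [282.5 226.3] [267 212  32  30 740] [0.5969 0.3214 0.163 ]
```

Call:
drive_tool(rows=[[[0.0015,-0.001,0.02],-0.002],[[0,0,0.03],0],[[0,0,0.025],0],[[0,0,0.015],0],[[0,0,0],0],[[0,0,0],0],[[0,0,0],0]])

```text
t: 58.85
tool_pos: [0.5978, 0.3229, 0.2027]
tool_rot: [2.291, 2.147, 0.005]
contact_force: [0.3, 1.2, 0.2]
opening: 0.0854
grip_force: 0.0
```

Call:
drive_tool(rows=[[[0,0,0],0],[[0,0,0],0],[[0,0,0],0],[[0,0,0],0],[[0,0,0],0],[[0,0,0],0],[[0,0,0],0],[[0,0,0],0]], jaw=1, grip_force=30)

```text
t: 59.65
tool_pos: [0.5974, 0.3227, 0.2008]
tool_rot: [2.291, 2.148, 0.002]
contact_force: [5.1, 0.3, -1.1]
opening: 0.0213
grip_force: 30.7
```

Call:
drive_tool(rows=[[[-0.005,0,0],0],[[-0.012,0,0],0],[[-0.012,0,0],0],[[-0.012,0,0],0],[[-0.012,0,0],0],[[-0.012,0,0],0],[[-0.01,0,0],0],[[-0.006,0,0],0],[[-0.002,0,0],0],[[0,0,0],0]])

```text
t: 60.65
tool_pos: [0.5924, 0.2395, 0.2008]
tool_rot: [2.291, 2.147, 0.004]
contact_force: [6.4, -0.5, -2.2]
opening: 0.0211
grip_force: 30.8
```

Call:
drive_tool(rows=[[[-0.001,0,0],0],[[-0.001,0,0],0],[[0,0,0],0],[[0,0,0],0]])

```text
t: 61.05
tool_pos: [0.5923, 0.238, 0.2008]
tool_rot: [2.291, 2.147, 0.005]
contact_force: [7.9, 0.6, -2.0]
opening: 0.0211
grip_force: 30.7
```

Call:
drive_tool(rows=[[[-0.001,0,0],0],[[0,0,0],0],[[0,0,0],0]])

```text
t: 61.35
tool_pos: [0.5923, 0.2377, 0.2008]
tool_rot: [2.291, 2.148, 0.007]
contact_force: [7.8, 3.4, -3.4]
opening: 0.0209
grip_force: 30.7
```

Call:
drive_tool(rows=[[[-0.001,0,0],0],[[0,0,0],0],[[0,0,0],0],[[0,0,0],0]])

```text
t: 61.75
tool_pos: [0.5923, 0.2375, 0.2008]
tool_rot: [-2.291, -2.149, -0.01]
contact_force: [7.9, 6.3, -3.0]
opening: 0.0215
grip_force: 30.6
```

The stop is felt: force rises with no travel. Release and rise, then verify.

Call:
drive_tool(rows=[[[-0.001,0,0],0],[[0,0,0],0],[[0,0,0],0]])

```text
t: 62.05
tool_pos: [0.5922, 0.2374, 0.2008]
tool_rot: [-2.29, -2.148, -0.012]
contact_force: [9.0, 9.5, -4.2]
opening: 0.0214
grip_force: 30.6
```

Call:
drive_tool(rows=[[[0,0,0],0],[[0,0,0],0],[[0,0,0],0],[[0,0,0],0],[[0,0,0],0],[[0,0,-0.01],0],[[0,0,-0.03],0],[[0,0,-0.04],0],[[0,0,-0.023],0],[[0,0,0],0]], jaw=0)

```text
t: 63.05
tool_pos: [0.593, 0.2354, 0.3102]
tool_rot: [2.288, 2.145, 0.014]
contact_force: [0.7, 0.2, 0.3]
opening: 0.0853
grip_force: 0.0
```

Call:
drive_tool(rows=[[[0,0,0],0],[[0,0,0],0],[[0,0,0],0]])

```text
t: 63.35
tool_pos: [0.5904, 0.2347, 0.3011]
tool_rot: [-2.291, -2.147, 0.005]
contact_force: [0.1, 0.2, -0.4]
opening: 0.0852
grip_force: 0.0
```

Run:
```python
from h import *
plan([.5931,.2378,.3035],86.2)
d=cam("wrist"); H,S,V=hsv(d)
for p,s,c in blobs(((H<4)|(H>175))&(S>150)&(V>205),100): print("disc",p.round(1),s,onz(d,*p,.163).round(4))
print("home at start:", "disc z.149 (.5916,.2310); z .163 y ~.2365")
t=cam("scene"); cv2.imwrite("pics/f.png",t["image"])
```

```text
t 63.35 pos [0.5904 0.2347 0.3011] psi 86.3 turn 0.0018 shift mm [ 3.3  2.5 -2.4] tilt [-0.0012 -0.0034 -1.    ]
disc [286.8 219.7] [272 206  31  29 658] [0.5919 0.2365 0.163 ]
home at start: disc z.149 (.5916,.2310); z .163 y ~.2365
```

View pics/f.png

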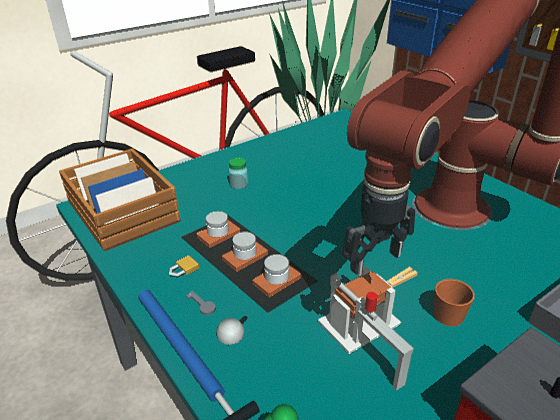

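The scene view shows all three canisters upright on coasters on the mat (217,225), (243,248), (277,272). The knob (372,302) is back home and the bystanders are unmoved.

```bash
python3 -c "
from station import ctrl; print(ctrl.finish_job())"
```

```text
the job is handed in; nothing more can be done
None
```

I've handed the job in after about 63 s on the robot clock: three canisters stand upright, each centred within about 1 mm on its own coaster on the mat, with two spares left in the caddy and the bolt back home against its stop.

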